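# Raise the shell clamp of a pearl-grafting stand with a riser bar

### The arm

A 7-joint arm with a two-finger parallel gripper is mounted at the origin on the work surface. World frame = base frame: x ahead of the robot, y to its left, z up, the work surface at z = 0. Lengths are in m, angles in rad, forces in N, time in s.
With the tool pointing down it reaches from about 0.425 to 0.875 m from the base axis. Payload 9.9 kg.
Tool frame: the origin (TCP) lies midway between the tips of the shut fingers; the grasp point (between the pads) lies behind it (arm.hold_point_z is the z of the grasp point in the tool frame, in m); z points along the fingers, y is the line along which they close (so a half turn about z gives the same grasp; the last joint's range is limited). The gripper opens to 85 mm and grips with 20 to 120 N. Pads are 22 mm wide; open, the fingers measure 114 mm over their backs; the gripper's body (76 mm by 85 mm) begins 54 mm behind the grasp point. The pads swing forward as they close: fully open they stand 13 mm farther back than shut.
Start: joints at [1.25, 0.576, 0.025, 1.437, -0.015, 1.129, -0.057], TCP at [0.158, -0.656, 0.231] pointing down, gripper open.
Joint ranges: [-2.76, 2.76], [-0.34, 2.15], [-1.52, 1.57], [0.19, 2.46], [-1.09, 4.23], [0.17, 1.99], [-2.82, 2.82]. Speed limits (rad/s): [2.22, 2.22, 3.01, 3.01, 3.14, 3.14, 3.14].

### API

Orientations are given as a unit quaternion [w, x, y, z].
In Python, from bench import arm, viewer, models gives the robot as it stands.
- The arm moves only by the tool move_arm, never from a script. Its argument "increments" is a list of rows, each a list of 7 numbers: the turn, a rotation vector about the tool's x, y, z in rad, then the shift along the tool's x, y, z in m, then the closure, from 0 (fully open) to 1 (shut). In form: [[wx, wy, wz, tx, ty, tz, hand], ...]. A call has 1 to 12 rows; each row shifts and turns the commanded pose from where the row before left it, along the tool's axes as they then stand; what a row does not reach is not made up. A row lasts 1/8 s, in which the tool goes at most 62.5 mm and 10.7 degrees, less where a joint would pass 70% of its speed; a pose out of reach is approached as far as the arm can. A call with a gripper value outside its range is refused whole. The fingers move at their own pace and stop on an object; "force" is the grip in N (left out, the last holds). Time passes only in rows, so rows that do not move let the fingers close. It gives the time, the measured TCP pose, the force, the opening and the grip force at its end, in the units of the state.
- arm.read_state(): the state, without advancing time (a new reading comes with each control period).
- viewer.grab_frame(name): name is "scene" or "top" or "wrist"; returns a dict with "pixels" (420x560x3 uint8, red, green, blue), "depth" (420x560 float32, m along the optical axis (not along the pixel's ray), 0 where there is no reading), "fx", "fy", "cx", "cy" (pixels), "dist_coeffs" ([k1, k2, p1, p2, k3] as OpenCV has them; the pictures are not rectified), "R" (3x3) and "t" (3): a world point X has camera coordinates R X + t; the wrist camera has in their place "tool_from_camera" (4x4, takes a point from camera to tool coordinates, whose origin is the TCP and whose axes are the flange's). Camera axes: x right, y down, z forward; pixel columns grow to the right and rows downward; lengths in m; the calibration is good to about 2 mm. A picture is of the moment at which its call begins: read the wrist's pose just before it.
- arm.job_done(): hands the job in; it is judged then, once.
Trained networks look in the newest picture that a camera, given by its name, has taken for a name from the list of things; names that differ only in an ending like _2 or _b are one class to them, and where a whole thing is asked for, a point or a joint stands for the part that bears it (a point fixed in the world has none). Each returns a list of dicts, best first, with "confidence" (0 to 1); they miss things now and then, are a little off and sometimes report something else, mostly with a low value. They report only what shows in the picture. A call takes as long as a camera call. They do not tell look-alikes from the thing itself.
- models.boxes_of(camera, thing): "box" ([left, top, width, height] as shares, 0 to 1, of the picture: columns of its width, rows of its height, round what is visible of it).
- models.trace(camera, thing): "pixels" (420x560 bool, what is visible of it) and "box" ([left, top, width, height] as shares, 0 to 1, of the picture: columns of its width, rows of its height, round what is visible of it).
The state is a dict: "t": time; "joint_positions": joint angles; "qd": joint speeds; "joint_efforts": joint torques, N m; "tcp_pos": TCP position; "tcp_rot": TCP orientation; "contact_force": force on the tool from outside, world axes, zero at the start; "torque": the same for the moment, N m; "width": finger opening in m; "grasp_force": force on a finger pad.
Only numpy, scipy, OpenCV 4.12 (cv2) and the standard library are available. Lean on these libraries where they do the work, as an engineer would, in place of code of your own. Each camera call takes 0.05 s, during which the arm holds its last target. There are 200 camera calls.

### The job

Raise the shell clamp of the pearl-grafting stand: fit the riser bar on the stand's post and the clamp head on top of the riser, each pushed down its square drive until the spring ball clicks and it sits fully home, with the slot of the fork running straight across the block's width (front to back). Nobody has measured how far the post was pulled out, so go by feel: a slow push of about 15 N does it, and neither part may be forced or hammered on (45 N is too much). Leave the dish, the cutting board and the wedges where they are.

Things in the scene. Friction and masses are not known exactly. Their poses are not given: they have to be found in the camera images.
- stand: the stand, fixed: a hardwood block 140 (x) x 250 (y) x 50 mm, an alloy plate 100 x 100 x 6 mm on it, and a steel post in a clamp sleeve. Origin on the table under the post's axis, z up, x and y along the block's sides; the block reaches from y = -175 to +75 mm
- post_ball (a joint): spring ball in the +x face of the post's square drive. The post (31 mm across) is clamped firmly at some height: its shoulder is 82 to 114 mm above the table, which is not measured. On the shoulder stands the drive, 19 x 19 mm, 24 mm long, sides along the stand's x and y, 2.5 mm taper at the tip; the ball is 13 mm above the shoulder. Value: 0 = out, 3 mm proud; grows (m) as it is pushed in
- riser: the riser bar, 0.28 kg, upright in the tray: square steel barrel 32 x 32 x 50 mm with a bore from below 20 mm square and 25.5 mm deep (1.8 mm lead-in), a cross-hole in each of the four walls 13 mm above the foot, and on top a drive 19 x 19 x 24 mm like the post's. Origin: centre of the foot; z up, x and y square to the flats
- riser_grip (a point): point on the riser's axis 36 mm above its foot, same axes; grip 32 mm across the flats here, from above. Seated, it is 23 mm above the ball, the foot rests on the post's shoulder and the ball has clicked out in a cross-hole. It goes on in any of its four quarter turns
- riser_ball (a joint): the same spring ball in the +x face of the riser's drive, 63 mm above the riser's foot: 0 = out, grows (m) as it is pushed in, to 0.0034. Either ball: a part passing over it takes about 12 N of push (it touches about 14 mm above fully home), then slides easily and clicks out when nearly home
- clamp_head: the shell-clamp head, 0.26 kg, upright in the tray: square steel barrel 32 x 32 x 30 mm, bored and cross-holed from below like the riser, and on it a U fork of two upright alloy cheeks 46 mm long (x), 5 mm thick, 50 mm wide over their outsides (y), up to 79 mm above the foot. Origin: centre of the foot
- head_grip (a point): point on the clamp head's axis between its cheeks, 55 mm above its foot, axes as the head's (z up, x along the cheeks, y across them); grip 50 mm over the cheeks' outsides here, from above. Seated on the riser it is 69 mm above riser_grip; its x must lie along the stand's x, either way round
- tray: the grey open parts tray, fixed, 270 (x) x 200 (y) mm, rim 18 mm high, floor and walls 4 mm thick. Origin under its centre. The riser stands in one x half, the clamp head in the other
- dish: bystander: white two-compartment dish of bead nuclei, 85 x 65 x 18 mm, loose on the block; origin at the centre of its underside
- mantle_board: bystander: dark wooden cutting board 95 x 45 x 16 mm, loose on the block; origin at the centre of its underside
- wedge1: bystander: plastic shell wedge 68 x 14 x 12 mm, loose by the tray's +y side; origin at the centre of its underside
- wedge2: bystander: plastic shell wedge 68 x 14 x 12 mm, loose by the tray's -y side; origin at the centre of its underside
Not all that is in view belongs to the job. Leave any brown or red look-alike of the clamp_head alone.

How it is judged:
By the outcome, as a careful person would: the job done as asked, in the order asked, and still so for the second after the job is handed in, with the robot touching nothing.
It also fails if it takes over 72 s, if anything falls off the work surface, if the arm or the gripper's body presses on something with over 40 N, if the wrist force passes 120 N, or if a joint passes its speed limit or range.

## Working session

There is one attempt and no reset: what is moved stays moved. The work goes in short steps, Python scripts to look and compute and a tool call to move; the robot and the scene stay as the last step left them, time stands still between calls to the robot, and variables do not carry over. Pictures are saved under pics/ and viewed, at most 10 in all, crops included, and the job is handed in when it is done.

Besides the shell and the picture viewer there is one more tool, called after "Call:" in YAML: its name, and indented under it one key for each argument. move_arm: Moves the arm, as the interface text tells. Its arguments: {"type":"object","properties":{"increments":{"type":"array"},"force":{"type":"number"}},"required":["increments"]}

```bash
ls; mkdir -p pics; cat > h.py <<'E'
import numpy as np, cv2
from bench import arm, viewer, models
from scipy.spatial.transform import Rotation as Rn
def q2R(q): return Rn.from_quat([q[1],q[2],q[3],q[0]]).as_matrix()
def grab(cam):
    s=arm.read_state(); f=viewer.grab_frame(cam)
    if cam=="wrist":
        T=np.eye(4);T[:3,:3]=q2R(s["tcp_rot"]);T[:3,3]=s["tcp_pos"]
        f["W"]=T@np.array(f["tool_from_camera"])
    else:
        T=np.eye(4);T[:3,:3]=f["R"];T[:3,3]=f["t"];f["W"]=np.linalg.inv(T)
    return f
def cloud(f):
    K=np.array([[f["fx"],0,f["cx"]],[0,f["fy"],f["cy"]],[0,0,1]])
    v,u=np.mgrid[0:420,0:560]
    p=cv2.undistortPoints(np.stack([u.ravel(),v.ravel()],1).astype(np.float64)[:,None],K,np.array(f["dist_coeffs"]))[:,0]
    d=f["depth"].ravel().astype(float)
    P=np.stack([p[:,0]*d,p[:,1]*d,d],1)@f["W"][:3,:3].T+f["W"][:3,3]
    P[d==0]=np.nan
    return P.reshape(420,560,3)
def save(f,n): cv2.imwrite("pics/"+n,f["pixels"][:,:,::-1])
E
python3 - <<'E'
from h import *
print(arm.read_state(), arm.hold_point_z)
for c in ["scene","top"]:
    f=grab(c); save(f,c+"1.png"); C=cloud(f); np.save(c+"1.npy",C)
    for th in ["stand","riser","clamp_head","tray","dish","mantle_board","wedge1"]:
        for r in models.trace(c,th)[:3]:
            m=r["pixels"]; P=C[m]; P=P[~np.isnan(P[:,0])]
            b=np.array(r["box"])*[560,420,560,420]
            print(c,th,round(r["confidence"],2),b.round(),P.shape[0] and np.percentile(P,[2,50,98],axis=0).round(3).tolist())
E
```

```text
pics
{'t': 0.0, 'joint_positions': array([ 1.25022657,  0.57650592,  0.0248212 ,  1.43791496, -0.01497917,
        1.12896992, -0.05652929]), 'qd': array([-0.00100792,  0.00144773,  0.00038807,  0.00302586,  0.00090749,
       -0.00113287, -0.00044593]), 'joint_efforts': array([ 9.44839854e-06, -7.65774250e+01,  2.25030430e+00, -2.85973227e+01,
        1.53186894e-02,  1.27677637e-02,  1.54397039e-06]), 'tcp_pos': array([ 0.1582383 , -0.65573196,  0.23045728]), 'tcp_rot': array([-7.94746168e-04,  9.92998428e-01,  1.18124807e-01, -1.39799021e-04]), 'contact_force': array([-0.5159018 , -0.73953208,  0.45736222]), 'torque': array([ 0.01455535,  0.01405584, -0.00422494]), 'grasp_force': 0.0, 'width': 0.08522823386571388} -0.0187
scene stand 0.72 [158. 168.  97.  65.] [[0.471, -0.392, 0.001], [0.586, -0.227, 0.048], [0.613, -0.157, 0.123]]
scene riser 0.65 [361. 226.  20.  31.] [[0.431, 0.183, 0.004], [0.52, 0.199, 0.046], [0.526, 0.214, 0.079]]
scene riser 0.33 [328. 252.  11.  21.] [[0.564, 0.122, 0.007], [0.601, 0.136, 0.016], [0.627, 0.149, 0.019]]
scene clamp_head 0.7 [254. 229.  29.
[... 1231 characters left out ...]
002, 0.03], [0.52, 0.025, 0.036], [0.543, 0.047, 0.081]]
top clamp_head 0.7 [130. 195.  29.  29.] [[0.62, 0.212, 0.035], [0.642, 0.245, 0.042], [0.668, 0.264, 0.085]]
top tray 0.56 [110. 176. 108. 137.] [[0.447, 0.113, 0.0], [0.572, 0.215, 0.004], [0.714, 0.323, 0.019]]
top dish 0.93 [417. 235.  41.  43.] [[0.495, -0.4, 0.05], [0.536, -0.37, 0.056], [0.577, -0.336, 0.07]]
top dish 0.45 [108. 178. 109. 137.] [[0.447, 0.113, 0.0], [0.571, 0.215, 0.004], [0.714, 0.323, 0.019]]
top mantle_board 0.68 [396. 228.  22.  50.] [[0.503, -0.331, 0.055], [0.548, -0.308, 0.066], [0.594, -0.287, 0.07]]
top wedge1 0.58 [118. 235.  14.  27.] [[0.536, 0.287, 0.004], [0.567, 0.298, 0.014], [0.6, 0.312, 0.019]]
```

```bash
python3 - <<'E'
import cv2,numpy as np
a=cv2.imread("pics/scene1.png")[150:360,130:450];b=cv2.imread("pics/top1.png")[110:330,90:470]
a=cv2.resize(a,(456,299));b=cv2.resize(b,None,fx=2,fy=2,interpolation=cv2.INTER_CUBIC)
cv2.imwrite("pics/b.png",b)
from scipy.spatial import ConvexHull
C=np.load("top1.npy")
def rect(lo,hi,zlo,zhi,n):
    m=(C[...,2]>zlo)&(C[...,2]<zhi)&(C[...,0]>lo[0])&(C[...,0]<hi[0])&(C[...,1]>lo[1])&(C[...,1]<hi[1])
    P=C[m]; print(n,len(P),cv2.minAreaRect((P[:,:2]*1000).astype(np.float32)),np.median(P[:,2]).round(4))
rect((.45,-.42),(.63,-.13),.044,.056,"block")
rect((.5,-.28),(.62,-.13),.075,.14,"post")
rect((.5,-.28),(.62,-.13),.1,.14,"post hi")
rect((.47,.16),(.55,.23),.065,.09,"riser drive")
rect((.47,.16),(.55,.23),.045,.06,"riser sh")
rect((.60,.19),(.69,.29),.07,.095,"head")
rect((.43,.08),(.74,.34),.012,.022,"rim")
E
```

```text
block 4733 ((537.5360107421875, -281.5843505859375), (140.00881958007812, 251.5587615966797), 2.3135828971862793) 0.051
post 271 ((536.4440307617188, -232.19232177734375), (31.137556076049805, 36.978729248046875), 89.29641723632812) 0.1155
post hi 217 ((534.8515014648438, -232.33816528320312), (30.264442443847656, 29.31877326965332), 39.338706970214844) 0.1249
riser drive 103 ((509.828125, 199.7191619873047), (19.874040603637695, 20.916913986206055), 89.55237579345703) 0.077
riser sh 143 ((508.427978515625, 199.24697875976562), (31.860309600830078, 31.931903839111328), 2.898686408996582) 0.0538
head 163 ((644.4490966796875, 239.58396911621094), (44.39680099487305, 50.548492431640625), 12.551398277282715) 0.0798
rim 1262 ((580.4000854492188, 218.09170532226562), (270.2826232910156, 200.46238708496094), 10.035406112670898) 0.0168
```

View pics/b.png

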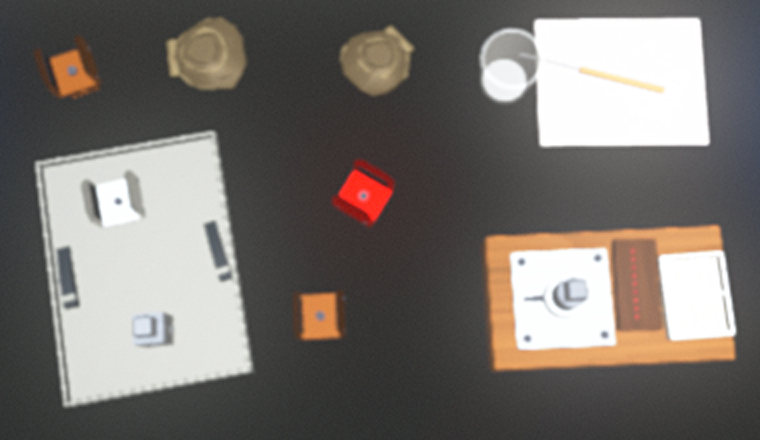

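The top view shows the tray at left, with the white head at about (117,202) and the riser at (150,330) in the 2x crop. The stand is at right with its post at (570,293). The brown and red forks outside the tray are the look-alikes.

```bash
cat >> h.py <<'E'
def plan(pos,yaw,turnfirst=True):
    """shift from the present pose in tool axes after turning to yaw (deg, of tool x in world; tool z down)"""
    s=arm.read_state(); R=q2R(s["tcp_rot"]); 
    c,n=np.cos(np.radians(yaw)),np.sin(np.radians(yaw))
    Rt=np.array([[c,n,0],[n,-c,0],[0,0,-1]])
    w=Rn.from_matrix(R.T@Rt).as_rotvec()
    print("now",s["tcp_pos"].round(4),"yaw",np.degrees(np.arctan2(R[1,0],R[0,0])).round(2),"t",s["t"],"F",s["contact_force"].round(2))
    print("turn",w.round(4),"then shift",(Rt.T@(np.array(pos)-s["tcp_pos"])).round(4))
E
python3 - <<'E'
from h import *
f=viewer.grab_frame("wrist"); print(np.array(f["tool_from_camera"]).round(3),f["fx"])
plan([.50,-.232,.30],2.3)
E
```

```text
[[-0.001 -0.963 -0.268  0.067]
 [ 1.    -0.001 -0.001 -0.   ]
 [ 0.001 -0.268  0.963 -0.143]
 [ 0.     0.     0.     1.   ]] 320.56930094976565
now [ 0.1584 -0.6562  0.2313] yaw 13.57 t 0.85 F [0.54 0.14 1.01]
turn [0.     0.     0.1967] then shift [ 0.3584 -0.4101 -0.0687]
```

Call:
move_arm:
  increments:
    - [0,0,0.098,0,0,-0.02,0]
    - [0,0,0.098,0,0,-0.02,0]
    - [0,0,0,0.042,-0.041,-0.003,0]
    - [0,0,0,0.042,-0.041,-0.003,0]
    - [0,0,0,0.042,-0.041,-0.003,0]
    - [0,0,0,0.042,-0.041,-0.003,0]
    - [0,0,0,0.042,-0.041,-0.003,0]
    - [0,0,0,0.042,-0.041,-0.003,0]
    - [0,0,0,0.042,-0.041,-0.003,0]
    - [0,0,0,0.042,-0.041,-0.003,0]
    - [0,0,0,0.042,-0.041,-0.003,0]
    - [0,0,0,0.042,-0.041,-0.003,0]
  force: 40

```text
t: 2.35
tcp_pos: [0.5624, -0.228, 0.3017]
tcp_rot: [0.0, 1.0, 0.02, 0.0]
contact_force: [0.8, -0.8, -0.4]
width: 0.0854
grasp_force: 0.0
```

```bash
python3 - <<'E'
from h import *
f=grab("wrist"); save(f,"w1.png"); C=cloud(f); np.save("w1.npy",C)
def rect(lo,hi,zlo,zhi,n):
    m=(C[...,2]>zlo)&(C[...,2]<zhi)&(C[...,0]>lo[0])&(C[...,0]<hi[0])&(C[...,1]>lo[1])&(C[...,1]<hi[1])
    P=C[m]; print(n,len(P),cv2.minAreaRect((P[:,:2]*1000).astype(np.float32)),np.median(P[:,2]).round(4))
    return m
P=C[(C[...,2]>.07)&(abs(C[...,0]-.535)<.04)&(abs(C[...,1]+.232)<.04)]
h,e=np.histogram(P[:,2],np.arange(.07,.15,.002)); print([(round(b,3),int(a)) for a,b in zip(h,e) if a>10])
rect((.4,-.42),(.63,-.13),.046,.053,"block")
rect((.4,-.42),(.63,-.13),.0535,.06,"plate")
zt=e[h.argmax()]
z=P[:,2].max();rect((.49,-.28),(.58,-.18),z-.003,z+.001,"drive top")
plan([.54,.22,.30],10)
E
```

```text
[(np.float64(0.07), 35), (np.float64(0.072), 146), (np.float64(0.074), 129), (np.float64(0.076), 12), (np.float64(0.084), 11), (np.float64(0.09), 15), (np.float64(0.096), 13), (np.float64(0.1), 12), (np.float64(0.102), 11), (np.float64(0.106), 13), (np.float64(0.11), 18), (np.float64(0.112), 136), (np.float64(0.114), 108), (np.float64(0.126), 13), (np.float64(0.128), 17), (np.float64(0.13), 18), (np.float64(0.132), 11), (np.float64(0.134), 57), (np.float64(0.136), 207), (np.float64(0.138), 85)]
block 8962 ((536.5012817382812, -280.69342041015625), (140.52508544921875, 249.5196075439453), 2.3254826068878174) 0.05
plate 6496 ((541.0032958984375, -288.16241455078125), (108.49880981445312, 217.40016174316406), 3.9522666931152344) 0.0561
drive top 915 ((576.538818359375, -226.97360229492188), (8.678350448608398, 61.0426025390625), 2.2957284450531006) 0.3963
now [ 0.5683 -0.219   0.3015] yaw 2.9 t 2.4 F [4.86 7.54 0.4 ]
turn [-0.0047 -0.0045 -0.124 ] then shift [ 0.0483 -0.4372  0.0015]
```

View pics/w1.png

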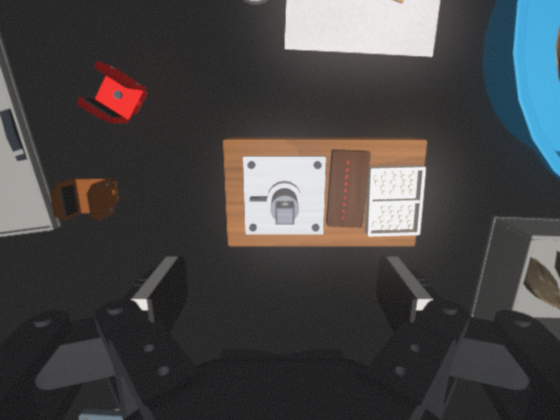

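The wrist view shows the post's drive at about (285,213) on the plate. The dish (395,200) and board (348,188) are clear of it. The shoulder is at about 0.113 m and the drive tip at 0.137 m.

Call:
move_arm:
  increments:
    - [0,0,-0.09,0,0,0,0]
    - [0,0,0,0.0114,-0.0477,0,0]
    - [0,0,0,0.0114,-0.0477,0,0]
    - [0,0,0,0.0114,-0.0477,0,0]
    - [0,0,0,0.0114,-0.0477,0,0]
    - [0,0,0,0.0114,-0.0477,0,0]
    - [0,0,0,0.0114,-0.0477,0,0]
    - [0,0,0,0.0114,-0.0477,0,0]
    - [0,0,0,0.0114,-0.0477,0,0]
    - [0,0,0,0.0114,-0.0477,0,0]
    - [0,0,0,0,0,0,0]
    - [0,0,0,0,0,0,0]

```text
t: 3.9
tcp_pos: [0.6071, 0.2089, 0.3012]
tcp_rot: [0.0, 0.998, 0.065, -0.0]
contact_force: [-0.1, -1.2, -0.2]
width: 0.0855
grasp_force: 0.0
```

```bash
cat >> h.py <<'E'
def rect(C,lo,hi,zlo,zhi,n):
    m=(C[...,2]>zlo)&(C[...,2]<zhi)&(C[...,0]>lo[0])&(C[...,0]<hi[0])&(C[...,1]>lo[1])&(C[...,1]<hi[1])
    P=C[m]; print(n,len(P),[np.round(a,1) for a in cv2.minAreaRect((P[:,:2]*1000).astype(np.float32))],(P[:,:2].mean(0)*1000).round(1),np.median(P[:,2]).round(4))
E
python3 - <<'E'
from h import *
f=grab("wrist"); save(f,"w2.png"); C=cloud(f); np.save("w2.npy",C)
rect(C,(.47,.16),(.55,.24),.074,.083,"riser drive top")
rect(C,(.47,.16),(.55,.24),.050,.058,"riser shoulder")
rect(C,(.60,.19),(.69,.29),.078,.09,"head top")
rect(C,(.60,.19),(.69,.29),.028,.040,"head barrel top")
rect(C,(.60,.19),(.69,.29),.045,.09,"head cheeks")
rect(C,(.43,.08),(.74,.34),.014,.021,"rim")
plan([.51,.20,.10],10)
E
```

```text
riser drive top 220 [array([507.8, 200.4]), array([19.6, 18.8]), np.float64(6.7)] [508.3 200.5] 0.0775
riser shoulder 323 [array([507.4, 200.4]), array([32.6, 31.9]), np.float64(3.8)] [511.7 200.8] 0.054
head top 311 [array([645. , 240.8]), array([36.6, 50.1]), np.float64(12.8)] [645.1 241.6] 0.0828
head barrel top 1027 [array([645.3, 238.1]), array([46.1, 44.5]), np.float64(12.6)] [645.  241.8] 0.0381
head cheeks 648 [array([644.7, 240.4]), array([46.2, 50.9]), np.float64(12.6)] [644.6 244.2] 0.0768
rim 2925 [array([579.1, 218.8]), array([271.2, 200.7]), np.float64(10.0)] [584.5 219.6] 0.0172
now [0.6072 0.2081 0.3013] yaw 7.41 t 3.95 F [-0.28 -0.4  -0.25]
turn [ 0.001   0.0001 -0.0452] then shift [-0.0971 -0.0089  0.2013]
```

View pics/w2.png

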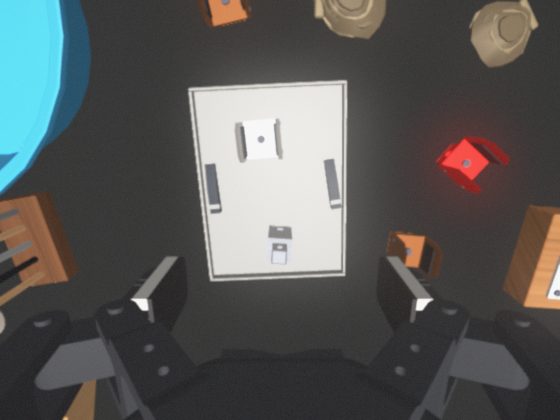

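The tray holds the white head at (260,140), the riser at (280,248) and the wedges at (212,187) and (332,183). The approach to the riser is clear.

Call:
move_arm:
  increments:
    - [0,0,0.042,0,0,0,0]
    - [0,0,0,-0.0497,-0.0005,0,0]
    - [0,0,0,-0.0498,-0.0005,0.03,0]
    - [0,0,0,0,0,0.05,0]
    - [0,0,0,0,0,0.05,0]
    - [0,0,0,0,0,0.05,0]
    - [0,0,0,0,0,0.03,0]
    - [0,0,0,0,0,0.02,0]
    - [0,0,0,0,0,0.02,0]
    - [0,0,0,0,0,0,0]
    - [0,0,0,0,0,0,0]

```text
t: 5.32
tcp_pos: [0.5084, 0.2012, 0.0521]
tcp_rot: [-0.0, 0.999, 0.044, 0.0]
contact_force: [-0.2, -0.7, 0.3]
width: 0.0855
grasp_force: 0.0
```

```bash
python3 - <<'E'
from h import *
plan([.508,.2005,.0225],5)
f=grab("wrist"); save(f,"w3.png")
E
```

```text
now [0.5084 0.2012 0.0521] yaw 5.02 t 5.325 F [-0.24 -0.73  0.26]
turn [-0.     -0.0009  0.0003] then shift [-0.0005  0.0006  0.0296]
```

View pics/w3.png

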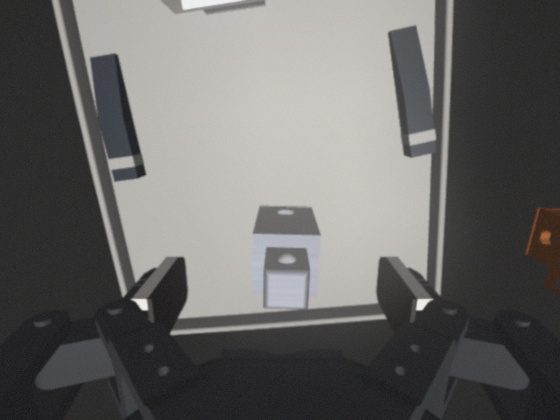

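The riser is centred between the fingers at (285,260) and square to them. I'll go down and grip it.

Call:
move_arm:
  increments:
    - [0,0,0,-0.0003,0.0003,0.0148,0]
    - [0,0,0,0,0,0.0148,0]
    - [0,0,0,0,0,0,0]
    - [0,0,0,0,0,0,1]
    - [0,0,0,0,0,0,1]
    - [0,0,0,0,0,0,1]
    - [0,0,0,0,0,0,1]
    - [0,0,0,0,0,0,1]
    - [0,0,0,0,0,0,1]
  force: 80

```text
t: 6.5
tcp_pos: [0.5079, 0.2015, 0.0222]
tcp_rot: [-0.0, 0.999, 0.044, 0.0]
contact_force: [-0.2, -1.1, 6.5]
width: 0.0307
grasp_force: 79.2
```

```bash
python3 - <<'E'
from h import *
plan([.5355,-.231,.25],2.33); print(arm.hold_point_z,arm.read_state()["width"])
E
```

```text
now [0.5079 0.2015 0.0222] yaw 5.08 t 6.5 F [-0.24 -1.09  6.55]
turn [-0.0002 -0.0009  0.048 ] then shift [ 0.01    0.4333 -0.2278]
-0.0187 0.03066345845795276
```

Call:
move_arm:
  increments:
    - [0,0,0,0,0,-0.03,1]
    - [0,0,0,0,0,-0.05,1]
    - [0,0,0,0,0,-0.055,1]
    - [0,0,0.048,0,0,-0.055,1]
    - [0,0,0,-0.0069,0.0538,0,1]
    - [0,0,0,-0.0069,0.0538,0,1]
    - [0,0,0,-0.0069,0.0538,0,1]
    - [0,0,0,-0.0069,0.0538,0,1]
    - [0,0,0,-0.0069,0.0538,0,1]
    - [0,0,0,-0.0069,0.0538,0,1]
    - [0,0,0,-0.0069,0.0538,0,1]
    - [0,0,0,-0.0069,0.0538,0,1]

```text
t: 8.0
tcp_pos: [0.4692, -0.2323, 0.2115]
tcp_rot: [-0.0, 1.0, 0.021, -0.0]
contact_force: [0.2, -0.1, -3.0]
width: 0.0308
grasp_force: 80.1
```

Call:
move_arm:
  increments:
    - [0,0,0,0,0,0,1]
    - [0,0,0,0,0,0,1]
    - [0,0,0,0,0,0,1]

```text
t: 8.38
tcp_pos: [0.4701, -0.2293, 0.2116]
tcp_rot: [-0.0, 1.0, 0.021, -0.0]
contact_force: [0.2, -0.7, -3.5]
width: 0.031
grasp_force: 80.3
```

```bash
python3 - <<'E'
from h import *
f=grab("wrist"); save(f,"w4.png"); C=cloud(f); np.save("w4.npy",C)
s=arm.read_state();p=s["tcp_pos"];print(p,s["contact_force"],s["width"])
lo,hi=(.49,-.28),(.58,-.18)
for z in [.13,.134]: rect(C,lo,hi,z,.142,"drive top")
rect(C,lo,hi,.108,.1165,"shoulder")
rect(C,(.4,-.42),(.63,-.13),.0535,.06,"plate")
T=np.linalg.inv(f["W"])
L=(C-p)@q2R(s["tcp_rot"])   # tool coords
m=(abs(L[...,0])<.03)&(abs(L[...,1])<.0155)&(L[...,2]<-.035)&(L[...,2]>-.08)
P=L[m];print(len(P),np.histogram(P[:,2],10))
for a,b in [(-.062,-.054),(-.035,-.028)]:
    m=(abs(L[...,0])<.03)&(abs(L[...,1])<.016)&(L[...,2]<b)&(L[...,2]>a)
    P=L[m];print(len(P),P[:,:2].min(0),P[:,:2].max(0),P.mean(0))
plan([.5355,-.231,.175],2.33)
E
```

```text
[ 0.47021129 -0.22939853  0.21165548] [ 0.22002247 -0.12239828 -3.93287762] 0.031265146117273705
drive top 872 [array([ 535.8, -231.6]), array([20.7, 18.8]), np.float64(2.3)] [ 535.  -231.5] 0.1373
drive top 859 [array([ 534.8, -231.6]), array([18.7, 18.8]), np.float64(2.4)] [ 534.9 -231.5] 0.1374
shoulder 573 [array([ 534.8, -231.3]), array([30.6, 30.4]), np.float64(48.2)] [ 534.8 -230.5] 0.1139
plate 13595 [array([ 540.8, -288.9]), array([106.1, 218.2]), np.float64(3.7)] [ 537.  -262.9] 0.0561
6743 (array([1397,  913,  179,   47,    3, 2464,  538,  512,  251,  439]), array([-0.07999082, -0.07549196, -0.0709931 , -0.06649425, -0.06199539,
       -0.05749653, -0.05299767, -0.04849882, -0.04399996, -0.0395011 ,
       -0.03500224]))
2128 [-0.00695382 -0.01583303] [0.01226114 0.01599249] [ 0.00153733 -0.00039579 -0.05532308]
3126 [-0.01731753 -0.01599557] [0.01594204 0.01594812] [ 5.95269810e-03  3.04773534e-05 -3.15651810e-02]
now [ 0.4702 -0.2294  0.2117] yaw 2.46 t 8.425 F [ 0.22 -0.12 -3.93]
turn [-0.0006  0.0001  0.0023] then shift [0.0652 0.0043 0.0367]
```

View pics/w4.png

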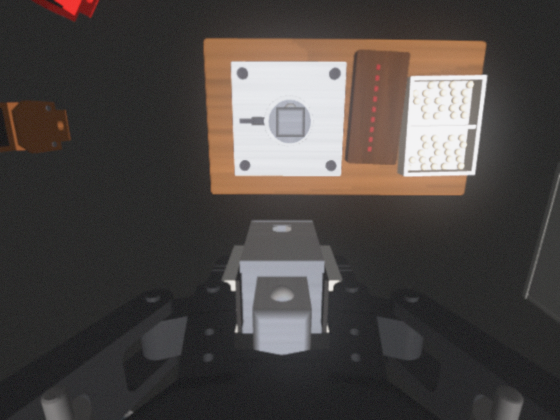

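The view shows the post drive at (290,122) with its shoulder disc, and the held riser at (282,300), upright between the pads.

```bash
python3 - <<'E'
from h import *
C=np.load("w4.npy"); s=arm.read_state();p=np.array([.47021,-.2294,.21166]);L=(C-p)@q2R(s["tcp_rot"])
for a,b,w in [(-.0575,-.0545,.0115),(-.0335,-.0295,.0158),(-.0325,-.0305,.0158)]:
    m=(abs(L[...,0])<.03)&(abs(L[...,1])<w)&(L[...,2]<b)&(L[...,2]>a)
    P=L[m];print(len(P),cv2.minAreaRect((P[:,:2]*1000).astype(np.float32)),P.mean(0).round(4))
E
```

```text
1845 ((1.0227270126342773, -0.727752685546875), (15.963653564453125, 17.75977325439453), 2.440281867980957) [ 0.0011 -0.0006 -0.0555]
2834 ((-0.7212104797363281, -0.04813861846923828), (33.08699417114258, 31.563186645507812), 0.1886577010154724) [ 0.0056  0.0002 -0.0316]
2488 ((-0.7294864654541016, -0.008886337280273438), (31.56938934326172, 32.95490646362305), 89.96907043457031) [ 0.0053  0.     -0.0315]
```

Call:
move_arm:
  increments:
    - [0,0,0.002,0.0323,0.0024,0,1]
    - [0,0,0,0.0323,0.0024,0,1]
    - [0,0,0,0,0,0.02,1]
    - [0,0,0,0,0,0.02,1]
    - [0,0,0,0,0,0.006,1]
    - [0,0,0,0,0,0,1]
    - [0,0,0,0,0,0,1]

```text
t: 9.3
tcp_pos: [0.5352, -0.233, 0.1666]
tcp_rot: [0.0, 1.0, 0.02, 0.001]
contact_force: [0.4, -0.1, -3.1]
width: 0.0308
grasp_force: 80.3
```

```bash
python3 - <<'E'
from h import *
plan([.535,-.2316,.150],2.35)
E
```

```text
now [ 0.5352 -0.233   0.1666] yaw 2.24 t 9.3 F [ 0.42 -0.09 -3.15]
turn [ 0.0005 -0.0013 -0.0019] then shift [-0.0001 -0.0014  0.0166]
```

Call:
move_arm:
  increments:
    - [0,0,0,0,-0.0014,0.002,1]
    - [0,0,0,0,0,0.003,1]
    - [0,0,0,0,0,0.003,1]
    - [0,0,0,0,0,0.003,1]
    - [0,0,0,0,0,0.003,1]
    - [0,0,0,0,0,0.002,1]
    - [0,0,0,0,0,0,1]

```text
t: 10.18
tcp_pos: [0.5349, -0.2316, 0.1496]
tcp_rot: [-0.0, 1.0, 0.019, 0.0]
contact_force: [2.0, -0.9, -3.0]
width: 0.031
grasp_force: 80.6
```

```bash
python3 - <<'E'
from h import *
plan([.535,-.2316,.146],2.35)
print(arm.read_state()["torque"].round(3))
E
```

```text
now [ 0.5349 -0.2316  0.1496] yaw 2.23 t 10.175 F [ 1.96 -0.88 -2.99]
turn [-0.     -0.0003 -0.0021] then shift [0.0001 0.     0.0036]
[-0.003 -0.355  0.001]
```

Call:
move_arm:
  increments:
    - [0,0,0,0,0,0.0015,1]
    - [0,0,0,0,0,0.0015,1]
    - [0,0,0,0,0,0.001,1]
    - [0,0,0,0,0,0,1]

```text
t: 10.68
tcp_pos: [0.5358, -0.2317, 0.1462]
tcp_rot: [0.0, 1.0, 0.02, 0.001]
contact_force: [6.3, 0.2, 0.2]
width: 0.0305
grasp_force: 80.6
```

Call:
move_arm:
  increments:
    - [0,0,0,0,0,0.001,1]
    - [0,0,0,0,0,0.001,1]
    - [0,0,0,0,0,0,1]

```text
t: 11.05
tcp_pos: [0.5358, -0.2316, 0.1439]
tcp_rot: [0.0, 1.0, 0.02, 0.001]
contact_force: [7.5, 0.2, -0.7]
width: 0.0311
grasp_force: 80.9
```

Call:
move_arm:
  increments:
    - [0,0,0,0,0,0.001,1]
    - [0,0,0,0,0,0.001,1]
    - [0,0,0,0,0,0,1]

```text
t: 11.42
tcp_pos: [0.5358, -0.2315, 0.1417]
tcp_rot: [0.0, 1.0, 0.02, 0.001]
contact_force: [7.2, 0.4, -2.6]
width: 0.0311
grasp_force: 80.6
```

Call:
move_arm:
  increments:
    - [0,0,0,0,0,0.0015,1]
    - [0,0,0,0,0,0.0015,1]
    - [0,0,0,0,0,0.0015,1]
    - [0,0,0,0,0,0,1]

```text
t: 11.92
tcp_pos: [0.5358, -0.2315, 0.137]
tcp_rot: [0.0, 1.0, 0.02, 0.001]
contact_force: [9.1, -0.7, -5.5]
width: 0.0307
grasp_force: 80.1
```

Call:
move_arm:
  increments:
    - [0,0,0,0,0,0.0012,1]
    - [0,0,0,0,0,0.0012,1]
    - [0,0,0,0,0,0.0008,1]
    - [0,0,0,0,0,0,1]

```text
t: 12.42
tcp_pos: [0.5349, -0.2316, 0.1334]
tcp_rot: [-0.0, 1.0, 0.02, 0.0]
contact_force: [6.7, -0.6, -7.2]
width: 0.0308
grasp_force: 80.0
```

Call:
move_arm:
  increments:
    - [0,0,0,0,0,0.0006,1]
    - [0,0,0,0,0,0.0006,1]
    - [0,0,0,0,0,0,1]

```text
t: 12.8
tcp_pos: [0.5349, -0.2316, 0.1325]
tcp_rot: [-0.0, 1.0, 0.02, 0.0]
contact_force: [6.3, -0.5, -3.3]
width: 0.0309
grasp_force: 80.2
```

Force is starting to rise, so I'll press on gently.

Call:
move_arm:
  increments:
    - [0,0,0,0,0,0.0006,1]
    - [0,0,0,0,0,0.0006,1]
    - [0,0,0,0,0,0,1]

```text
t: 13.18
tcp_pos: [0.5349, -0.2316, 0.1322]
tcp_rot: [0.0, 1.0, 0.019, 0.0]
contact_force: [3.2, 0.8, 5.9]
width: 0.0309
grasp_force: 81.8
```

Call:
move_arm:
  increments:
    - [0,0,0,0,0,0.0005,1]
    - [0,0,0,0,0,0.0003,1]
    - [0,0,0,0,0,0,1]

```text
t: 13.55
tcp_pos: [0.535, -0.2316, 0.1322]
tcp_rot: [0.0, 1.0, 0.019, 0.001]
contact_force: [0.8, 2.2, 14.2]
width: 0.031
grasp_force: 82.5
```

Firm stop at TCP z 0.1322, which puts the foot at about 0.114 on the shoulder. I'll ease off, release and go up.

Call:
move_arm:
  increments:
    - [0,0,0,0,0,-0.0015,1]
    - [0,0,0,0,0,0,0]
    - [0,0,0,0,0,0,0]
    - [0,0,0,0,0,0,0]
    - [0,0,0,0,0,0,0]
    - [0,0,0,0,0,-0.02,0]
    - [0,0,0,0,0,-0.05,0]
    - [0,0,0,0,0,-0.055,0]
    - [0,0,0,-0.0335,0,-0.02,0]
    - [0,0,0,-0.0335,0,0,0]
    - [0,0,0,0,0,0,0]
    - [0,0,0,0,0,0,0]

```text
t: 15.05
tcp_pos: [0.4682, -0.2341, 0.2774]
tcp_rot: [-0.0, 1.0, 0.019, 0.0]
contact_force: [1.3, -0.1, 0.1]
width: 0.0853
grasp_force: 0.0
```

```bash
python3 - <<'E'
from h import *
f=grab("wrist"); save(f,"w5.png"); C=cloud(f); np.save("w5.npy",C)
lo,hi=(.49,-.28),(.58,-.18)
rect(C,lo,hi,.184,.195,"riser drive top")
rect(C,lo,hi,.159,.168,"riser shoulder")
plan([.645,.241,.20],12.6)
E
```

```text
riser drive top 749 [array([ 534.6, -231. ]), array([18.6, 19.1]), np.float64(2.2)] [ 534.8 -231.1] 0.1875
riser shoulder 1009 [array([ 534.8, -231. ]), array([31.6, 32.1]), np.float64(2.2)] [ 534.8 -231. ] 0.1638
now [ 0.4684 -0.234   0.2772] yaw 2.26 t 15.1 F [ 0.52  1.   -0.05]
turn [-0.0002 -0.0002 -0.1805] then shift [ 0.276  -0.4251  0.0772]
```

View pics/w5.png

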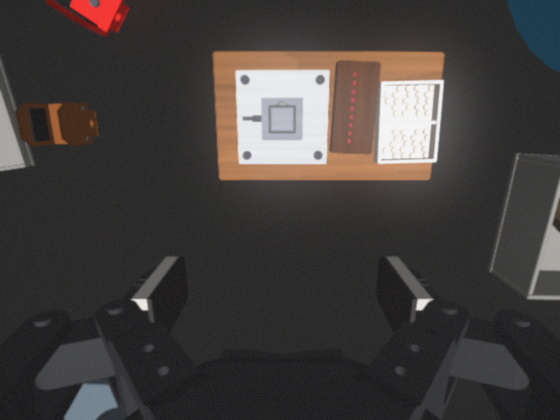

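Riser is seated at (282,119) in the view, shoulder at 0.1638 = 0.114 + 0.05, square with the plate, and its ball faces +x. Next, the head.

Call:
move_arm:
  increments:
    - [0,0,-0.09,0,0,0,0]
    - [0,0,-0.0905,0,0,0,0]
    - [0,0,0,0.0307,-0.0472,0,0]
    - [0,0,0,0.0307,-0.0472,0,0]
    - [0,0,0,0.0307,-0.0472,0,0]
    - [0,0,0,0.0307,-0.0472,0,0]
    - [0,0,0,0.0307,-0.0472,0,0]
    - [0,0,0,0.0307,-0.0472,0,0]
    - [0,0,0,0.0307,-0.0472,0,0]
    - [0,0,0,0.0307,-0.0472,0,0]
    - [0,0,0,0.0304,-0.0475,0.025,0]
    - [0,0,0,0,0,0.03,0]

```text
t: 16.6
tcp_pos: [0.6445, 0.2482, 0.2201]
tcp_rot: [-0.002, 0.994, 0.113, -0.0]
contact_force: [-0.3, -1.2, -0.8]
width: 0.0855
grasp_force: 0.0
```

Call:
move_arm:
  increments:
    - [0,0,0,0,0,0.05,0]
    - [0,0,0,0,0,0.03,0]
    - [0,0,0,0,0,0,0]
    - [0,0,0,0,0,0,0]
    - [0,0,0,0,0,0,0]

```text
t: 17.23
tcp_pos: [0.6456, 0.2413, 0.1441]
tcp_rot: [-0.0, 0.994, 0.109, 0.001]
contact_force: [-0.1, -0.3, 0.2]
width: 0.0851
grasp_force: 0.0
```

```bash
python3 - <<'E'
from h import *
f=grab("wrist"); save(f,"w6.png"); C=cloud(f); np.save("w6.npy",C)
rect(C,(.60,.19),(.69,.29),.079,.09,"head top")
rect(C,(.60,.19),(.69,.29),.045,.09,"head cheeks")
rect(C,(.60,.19),(.69,.29),.028,.04,"head barrel")
plan([.645,.241,.044],12.6)
E
```

```text
head top 757 [array([644.9, 240.6]), array([34.3, 50.1]), np.float64(12.4)] [646.1 240.6] 0.0827
head cheeks 1836 [array([644.6, 240.5]), array([46.5, 50.1]), np.float64(12.6)] [648.5 241.3] 0.0748
head barrel 2476 [array([644.7, 240.6]), array([46.1, 49.9]), np.float64(12.6)] [646.3 240.9] 0.0379
now [0.6454 0.2412 0.144 ] yaw 12.56 t 17.275 F [-0.16  0.35  0.08]
turn [-0.0006 -0.0025 -0.0007] then shift [-0.0004  0.0001  0.1   ]
```

View pics/w6.png

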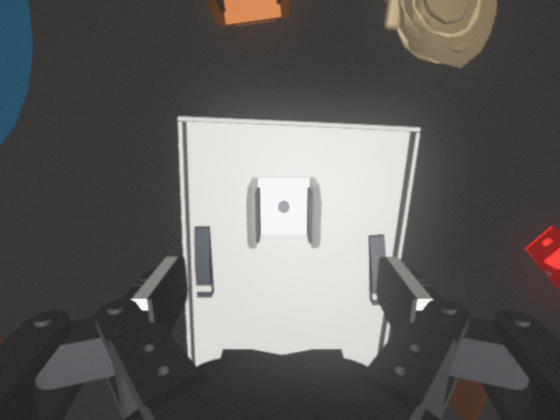

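The head is centred at (284,207) between the fingers with its cheeks parallel to the pads. I'll go down and grip it.

Call:
move_arm:
  increments:
    - [0,0,0,-0.0008,0.0004,0.04,0]
    - [0,0,0,0,0,0.035,0]
    - [0,0,0,0,0,0.02,0]
    - [0,0,0,0,0,0.01,0]
    - [0,0,0,0,0,0,0]
    - [0,0,0,0,0,0,0]
    - [0,0,0,0,0,0,1]
    - [0,0,0,0,0,0,1]
    - [0,0,0,0,0,0,1]
    - [0,0,0,0,0,0,1]
    - [0,0,0,0,0,0,1]
  force: 80

```text
t: 18.65
tcp_pos: [0.6443, 0.2403, 0.0381]
tcp_rot: [-0.0, 0.994, 0.109, 0.001]
contact_force: [-1.6, -1.7, 6.5]
width: 0.0491
grasp_force: 83.0
```

```bash
python3 - <<'E'
from h import *
plan([.465,-.2313,.26],2.3)
E
```

```text
now [0.6443 0.2403 0.0381] yaw 12.56 t 18.65 F [-1.57 -1.7   6.47]
turn [-0.0003 -0.0011  0.179 ] then shift [-0.1981  0.464  -0.2219]
```

Call:
move_arm:
  increments:
    - [0,0,0,0,0,-0.03,1]
    - [0,0,0,0,0,-0.05,1]
    - [0,0,0,0,0,-0.06,1]
    - [0,0,0.09,0,0,-0.055,1]
    - [0,0,0.089,0,0,-0.027,1]
    - [0,0,0,-0.0248,0.053,0,1]
    - [0,0,0,-0.0248,0.053,0,1]
    - [0,0,0,-0.0248,0.053,0,1]
    - [0,0,0,-0.0248,0.053,0,1]
    - [0,0,0,-0.0248,0.053,0,1]
    - [0,0,0,-0.0248,0.053,0,1]
    - [0,0,0,-0.0248,0.053,0,1]

```text
t: 20.15
tcp_pos: [0.4841, -0.1391, 0.2591]
tcp_rot: [-0.0, 1.0, 0.02, -0.0]
contact_force: [0.9, -0.3, -3.4]
width: 0.0494
grasp_force: 83.9
```

Call:
move_arm:
  increments:
    - [0,0,0,-0.0245,0.053,0,1]
    - [0,0,0,0,0.04,0,1]
    - [0,0,0,0,0,0,1]
    - [0,0,0,0,0,0,1]
    - [0,0,0,0,0,0,1]

```text
t: 20.78
tcp_pos: [0.4649, -0.2301, 0.2592]
tcp_rot: [-0.0, 1.0, 0.021, -0.0]
contact_force: [-0.4, -0.5, -1.7]
width: 0.0491
grasp_force: 84.1
```

```bash
python3 - <<'E'
from h import *
f=grab("wrist"); save(f,"w7.png"); C=cloud(f); np.save("w7.npy",C)
s=arm.read_state();p=s["tcp_pos"];lo,hi=(.49,-.28),(.58,-.18)
rect(C,lo,hi,.184,.195,"riser drive top")
rect(C,lo,hi,.159,.168,"riser shoulder")
L=(C-p)@q2R(s["tcp_rot"])
for a,b in [(-.047,-.041),(-.047,-.02),(-.006,.006)]:
    m=(abs(L[...,0])<.03)&(abs(L[...,1])<.024)&(L[...,2]<b)&(L[...,2]>a)
    P=L[m];print(len(P),[np.round(a,1) for a in cv2.minAreaRect((P[:,:2]*1000).astype(np.float32))],P.mean(0).round(4),P.min(0).round(4),P.max(0).round(4))
plan([.535,-.2314,.229],2.25)
E
```

```text
riser drive top 884 [array([ 534.6, -231.1]), array([18.3, 19. ]), np.float64(2.3)] [ 534.7 -230.9] 0.1875
riser shoulder 1171 [array([ 534.3, -231.1]), array([32. , 31.8]), np.float64(2.3)] [ 533.8 -230.8] 0.1639
2060 [array([ 1.2, -0. ]), array([35., 48.]), np.float64(0.0)] [ 0.0037  0.0021 -0.0443] [-0.0163 -0.024  -0.0467] [ 0.0187  0.024  -0.041 ]
5718 [array([ 0.6, -0. ]), array([48. , 46.6]), np.float64(90.0)] [ 0.0058  0.0008 -0.0367] [-0.0227 -0.024  -0.0467] [ 0.0239  0.024  -0.02  ]
7281 [array([0.3, 0.2]), array([47.8, 47.2]), np.float64(89.7)] [ 0.0027 -0.0005 -0.0001] [-0.0233 -0.0238 -0.006 ] [0.024  0.0239 0.0052]
now [ 0.4649 -0.2302  0.2592] yaw 2.43 t 20.825 F [ 0.8  -0.05 -2.99]
turn [-0.0005  0.0001  0.0031] then shift [0.07   0.004  0.0302]
```

View pics/w7.png

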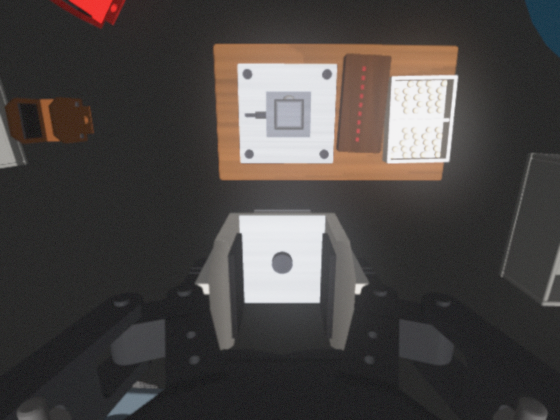

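The head is held square at (282,262), and the seated riser's drive is at (289,115). I'll move over it.

Call:
move_arm:
  increments:
    - [0,0,0.002,0.035,0.0018,0,1]
    - [0,0,0,0.0347,0.0018,0,1]
    - [0,0,0,0,0,0.015,1]
    - [0,0,0,0,0,0.014,1]
    - [0,0,0,0,0,0,1]
    - [0,0,0,0,0,0,1]
    - [0,0,0,0,0,0,1]

```text
t: 21.7
tcp_pos: [0.5344, -0.2325, 0.231]
tcp_rot: [0.0, 1.0, 0.019, 0.0]
contact_force: [0.4, -0.5, -2.8]
width: 0.0493
grasp_force: 84.1
```

```bash
python3 - <<'E'
from h import *
plan([.5346,-.2313,.216],2.3)
E
```

```text
now [ 0.5344 -0.2325  0.231 ] yaw 2.17 t 21.7 F [ 0.38 -0.51 -2.77]
turn [ 0.0004 -0.001  -0.0022] then shift [ 0.0002 -0.0012  0.015 ]
```

Call:
move_arm:
  increments:
    - [0,0,-0.002,0.0002,-0.0012,0.003,1]
    - [0,0,0,0,0,0.003,1]
    - [0,0,0,0,0,0.003,1]
    - [0,0,0,0,0,0.003,1]
    - [0,0,0,0,0,0.002,1]
    - [0,0,0,0,0,0.001,1]
    - [0,0,0,0,0,0,1]
    - [0,0,0,0,0,0,1]

```text
t: 22.7
tcp_pos: [0.5346, -0.2311, 0.2154]
tcp_rot: [0.0, 1.0, 0.02, -0.0]
contact_force: [-0.1, -0.3, -3.9]
width: 0.0488
grasp_force: 84.1
```

Call:
move_arm:
  increments:
    - [0,0,0,0,0,0.0012,1]
    - [0,0,0,0,0,0.0012,1]
    - [0,0,0,0,0,0.0012,1]
    - [0,0,0,0,0,0,1]

```text
t: 23.2
tcp_pos: [0.5349, -0.2312, 0.212]
tcp_rot: [0.0, 1.0, 0.02, 0.0]
contact_force: [-0.7, -0.2, -0.4]
width: 0.0491
grasp_force: 84.4
```

Call:
move_arm:
  increments:
    - [0,0,0,0,0,0.001,1]
    - [0,0,0,0,0,0.001,1]
    - [0,0,0,0,0,0,1]

```text
t: 23.58
tcp_pos: [0.5346, -0.2312, 0.2098]
tcp_rot: [0.0, 1.0, 0.02, 0.0]
contact_force: [-0.8, -0.4, 1.8]
width: 0.049
grasp_force: 84.6
```

Call:
move_arm:
  increments:
    - [0,0,0,0,0,0.001,1]
    - [0,0,0,0,0,0.001,1]
    - [0,0,0,0,0,0,1]

```text
t: 23.95
tcp_pos: [0.5344, -0.231, 0.2073]
tcp_rot: [-0.0, 1.0, 0.02, -0.0]
contact_force: [-0.0, 0.4, -3.2]
width: 0.049
grasp_force: 84.3
```

Call:
move_arm:
  increments:
    - [0,0,0,0,0,0.001,1]
    - [0,0,0,0,0,0.001,1]
    - [0,0,0,0,0,0,1]

```text
t: 24.32
tcp_pos: [0.5345, -0.231, 0.2054]
tcp_rot: [-0.0, 1.0, 0.02, -0.0]
contact_force: [-0.0, -0.3, -1.6]
width: 0.0493
grasp_force: 84.2
```

Call:
move_arm:
  increments:
    - [0,0,0,0,0,0.0012,1]
    - [0,0,0,0,0,0.0012,1]
    - [0,0,0,0,0,0.0012,1]
    - [0,0,0,0,0,0,1]

```text
t: 24.82
tcp_pos: [0.5342, -0.2309, 0.2014]
tcp_rot: [-0.0, 1.0, 0.02, -0.001]
contact_force: [-0.5, -0.2, -5.3]
width: 0.0488
grasp_force: 84.0
```

Call:
move_arm:
  increments:
    - [0,0,0,0,0,0.001,1]
    - [0,0,0,0,0,0.001,1]
    - [0,0,0,0,0,0,1]

```text
t: 25.2
tcp_pos: [0.5346, -0.231, 0.2]
tcp_rot: [-0.0, 1.0, 0.02, 0.0]
contact_force: [0.0, 0.7, -4.5]
width: 0.0493
grasp_force: 83.9
```

Call:
move_arm:
  increments:
    - [0,0,0,0,0,0.0008,1]
    - [0,0,0,0,0,0.0007,1]
    - [0,0,0,0,0,0,1]

```text
t: 25.58
tcp_pos: [0.5346, -0.2311, 0.1987]
tcp_rot: [0.0, 1.0, 0.02, 0.0]
contact_force: [0.0, 0.0, -2.0]
width: 0.0495
grasp_force: 83.8
```

Call:
move_arm:
  increments:
    - [0,0,0,0,0,0.0006,1]
    - [0,0,0,0,0,0.0006,1]
    - [0,0,0,0,0,0,1]

```text
t: 25.95
tcp_pos: [0.5348, -0.2311, 0.1979]
tcp_rot: [0.0, 1.0, 0.02, 0.0]
contact_force: [-1.3, 1.2, 5.1]
width: 0.0492
grasp_force: 84.8
```

Call:
move_arm:
  increments:
    - [0,0,0,0,0,0.0005,1]
    - [0,0,0,0,0,0.0004,1]
    - [0,0,0,0,0,0,1]

```text
t: 26.32
tcp_pos: [0.5349, -0.2311, 0.1978]
tcp_rot: [0.0, 1.0, 0.02, 0.001]
contact_force: [-3.1, 0.8, 13.2]
width: 0.049
grasp_force: 85.7
```

Call:
move_arm:
  increments:
    - [0,0,0,0,0,-0.0015,1]
    - [0,0,0,0,0,0,0]
    - [0,0,0,0,0,0,0]
    - [0,0,0,0,0,0,0]
    - [0,0,0,0,0,0,0]
    - [0,0,0,0,0,-0.02,0]
    - [0,0,0,0,0,-0.04,0]
    - [0,0,0,0,0,-0.05,0]
    - [0,0,0,-0.035,0,-0.03,0]
    - [0,0,0,-0.035,0,0,0]
    - [0,0,0,0,0,0,0]
    - [0,0,0,0,0,0,0]

```text
t: 27.82
tcp_pos: [0.4651, -0.2337, 0.338]
tcp_rot: [-0.0, 1.0, 0.02, 0.0]
contact_force: [0.0, -0.2, 0.1]
width: 0.0857
grasp_force: 0.0
```

```bash
python3 - <<'E'
from h import *
f=grab("wrist"); save(f,"w8.png"); C=cloud(f)
lo,hi=(.49,-.28),(.58,-.18)
rect(C,lo,hi,.238,.25,"cheek tops")
rect(C,lo,hi,.21,.25,"cheeks")
rect(C,lo,hi,.19,.203,"barrel")
rect(C,(.4,-.42),(.63,-.13),.046,.053,"block")
g=grab("scene"); save(g,"s8.png"); C=cloud(g)
P=C[(abs(C[...,0]-.535)<.04)&(abs(C[...,1]+.231)<.04)]; print(np.nanmax(P[:,2]))
a=cv2.resize(f["pixels"],(440,330)); b=cv2.resize(g["pixels"][140:260,140:280],(350,300),interpolation=cv2.INTER_CUBIC)
im=np.zeros((330,790,3),np.uint8);im[:,:440]=a;im[:300,440:]=b;cv2.imwrite("pics/final.png",im[:,:,::-1])
print(arm.read_state()["tcp_pos"])
E
```

```text
cheek tops 753 [array([ 534.8, -230.5]), array([35.9, 50.1]), np.float64(2.2)] [ 535.3 -230.8] 0.2426
cheeks 1554 [array([ 535. , -230.4]), array([46. , 50.4]), np.float64(1.9)] [ 535.4 -230.6] 0.2374
barrel 2436 [array([ 535.2, -230.7]), array([45.4, 40. ]), np.float64(2.2)] [ 535.6 -230.5] 0.1979
block 9278 [array([ 536.5, -281. ]), array([140.3, 250.6]), np.float64(2.2)] [ 538.6 -277.1] 0.05
0.5607027269597262
[ 0.46545747 -0.23359937  0.33760066]
```

View pics/final.png

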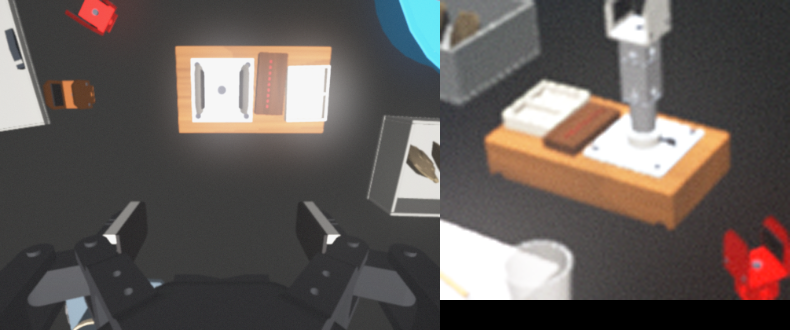

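The head sits on the riser at (222,90). Its cheeks run along the block's width, its tops are at 0.2426 m (0.243 expected when seated), and its yaw matches the block at 2.2°. The scene view shows no gaps, and the dish and board have not moved.

```bash
python3 -c "
from bench import arm; print(arm.job_done())"
```

```text
the job is handed in; nothing more can be done
None
```

I fitted the riser on the post and the clamp head on the riser, each pushed to a firm stop with about 16 N; the slot lies along the block's width, the bystanders look unmoved, and the job was handed in at about 28 s.

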